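# Swap the carafe and the jar in the table caddy and stopper the carafe

### The arm

A 6-joint arm with a two-finger parallel gripper is mounted at the origin on the work surface. World frame = base frame: x ahead of the robot, y to its left, z up, the work surface at z = 0. Lengths are in m, angles in degrees, forces in N, time in s.
With the tool pointing down it reaches from about 0.35 to 0.875 m from the base axis. Payload 4.2 kg.
Tool frame: the origin (TCP) lies at the very end of the fingers, on their centre line; the grasp point (between the pads) lies 19 mm behind it; z points along the fingers, y is the line along which they close (so a half turn about z gives the same grasp; the last joint's range is limited). The gripper opens to 87 mm and grips with 3 to 60 N. Pads are 19 mm wide; open, the fingers measure 117 mm over their backs; the gripper's body (75 mm by 190 mm) begins 51 mm behind the grasp point.
Start: joints at [85.061, 22.042, 0.453, 0, -68.411, -14.817], TCP at [0.211, 0.588, 0.223] pointing down, gripper open.
Joint ranges: [-179.83, 179.83], [-69.29, 118.12], [-61.27, 80.66], [-181.25, 117.63], [-171.15, -9.14], [-177.46, 177.46]. Speed limits (degrees/s): [159.86, 159.86, 180, 180, 180, 180].

### API

Orientations are given as a 3x3 rotation matrix whose columns are the frame's x, y, z axes.
In Python, from station import r gives the robot as it stands.
- The arm moves only by the tool jog_arm, never from a script. Its argument "plan" is text: rows parted by semicolons, each of 7 numbers parted by spaces: the shift along the tool's x, y, z normalised to -1 to 1, where 1 is 0.025 m, then the turn, a rotation vector about the tool's x, y, z normalised to -1 to 1, where 1 is 8 degrees, then the closure, from -1 (fully open) to 1 (shut). A call has exactly 10 rows; each row shifts and turns the commanded pose from where the row before left it, along the tool's axes as they then stand; what a row does not reach is not made up. A row lasts 1/10 s, in which the tool goes at most 50 mm and 8.59 degrees, less where a joint would pass 70% of its speed; a pose out of reach is approached as far as the arm can. A call with a number of a shift or a turn outside -1 to 1 is refused whole. A call with a gripper value outside its range is refused whole. The fingers move at their own pace and stop on an object; the grip force is fixed at half the most. Time passes only in rows, so rows that do not move let the fingers close, or fill a call up. It gives the time, the measured TCP pose, the force, the opening and the grip force at its end, in the units of the state.
- r.sense(): the state, without advancing time (a new reading comes with each control period).
- r.capture(name): name is "scene" or "top"; returns (picture, depth): 384x512x3 uint8, red, green, blue; 384x512 float32, m along the optical axis (not along the pixel's ray), 0 where there is no reading.
- r.get_calibration(name): a dict with "mtx" (3x3 intrinsics, pixels), "extrinsics" (4x4, takes a point from camera to world coordinates). Camera axes: x right, y up, looking along -z (the intrinsics and any distortion apply to the point x, -y, -z); pixel columns grow to the right and rows downward; lengths in m; the calibration is good to about 2 mm. A picture is of the moment at which its call begins. get_calibration takes no time and is no camera call.
- r.finish_job(): hands the job in; it is judged then, once.
The state is a dict: "time_s": time; "joints": joint angles; "joint_velocities": joint speeds; "effort": joint torques, N m; "tcp_pos": TCP position; "ee_rot": TCP orientation; "wrist_force": force on the tool from outside, world axes, zero at the start; "moment": the same for the moment, N m; "gripper_width": opening from 0.0 (shut) to 1.0 (fully open); "gripper_force": force on a finger pad.
Only numpy, scipy, OpenCV 4.12 (cv2) and the standard library are available. Lean on these libraries where they do the work, as an engineer would, in place of code of your own. Each camera call takes 0.05 s, during which the arm holds its last target. There are 200 camera calls.

### The job

Swap the places of the green carafe and the stoneware jar in the wooden caddy, so that each stands upright in the bay where the other one was, and close the carafe with the stopper from its slanted rest, pressed firmly home until its collar sits on the rim. Keep the carafe and the jar upright all the way and leave everything else where it is, the pepper mill in its bay too.

Things in the scene. Friction and masses are not known exactly. Their poses are not given: they have to be found in the camera images.
- caddy: Fixed low wooden tray on the table with three square bays in a row along its own y axis. 104 mm (x) by 302 mm (y); floor 8 mm thick, walls and dividers 10 mm thick and 30 mm high; bays 84 mm square inside, 94 mm apart. Origin: centre of its underside.
- bay0 (a point): Centre of the floor of the caddy's bay at its +y end, 8 mm above the table.
- bay1 (a point): Centre of the floor of the caddy's middle bay, 8 mm above the table.
- bay2 (a point): Centre of the floor of the caddy's bay at its -y end, 8 mm above the table.
- carafe: Green glass carafe, about 0.45 kg, in one of the bays: body 68 mm in diameter up to 95 mm, shoulder up to 138 mm, then a straight neck 37 mm in diameter to the rim at 190 mm. The mouth (29 mm) holds a black rubber sleeve, hole 22 mm, its top 1 to 4 mm below the rim; it grips the stopper and gives way downwards with stiff friction, some 7 N. Origin: centre of its underside, z up.
- carafe_mouth (a point): Centre of the carafe's mouth, at rim height.
- jar: Squat brown stoneware jar with its lid sealed on, about 0.4 kg, standing in another bay: body 64 mm in diameter, lid 66 mm in diameter from 72 to 82 mm, lid knob 26 mm at its widest (at 94 mm) with its top at 100 mm. Origin: centre of its underside, z up.
- stopper: Cork and pale wood stopper, 62 mm long, in the slanted rest, its z axis (tip to knob) leaning about 40 degrees. From the tip (origin): tapered plug 18 mm in diameter, 25 mm at z = 30; collar 34 mm from 30 to 36; round knob 28 mm from 36 to 62. Dropped in, it stops with its collar 9 to 12 mm above the carafe's rim; pressed home, the collar sits on the rim.
- stopper_knob (a point): Centre of the stopper's knob, 49 mm from the tip along its axis.
- rest: Fixed dark wooden rest for the stopper: base 85 by 70 by 12 mm with a slanted tube, 38 mm in outer and 28 mm in inner diameter, 36 mm long, whose axis leans 40 degrees from vertical towards the rest's own -x, its mouth centre about 52 mm above the table. Origin: centre of its underside.
- mill: Dark wooden pepper mill, 143 mm high, 50 mm in diameter, standing in the remaining bay; not to be moved. Origin: centre of its underside.
- dish: Small cream bowl, 90 mm in diameter, 35 mm high; not to be moved. Origin: centre of its underside.
- spice: Small amber spice jar, 44 mm in diameter, 85 mm high; not to be moved. Origin: centre of its underside.
- can: Plain steel can, 72 mm in diameter, 100 mm high; not to be moved. Origin: centre of its underside.
- mug: Dark brown mug, 80 mm in diameter, 90 mm high; not to be moved. Origin: centre of its underside.
- spoon: Wooden spoon, 240 mm long, lying on the table; not to be moved. Origin: under its middle.
Mind the look-alikes: they are no part of the job. Leave any blue look-alike of the jar alone.

How it is judged:
By the outcome, as a careful person would: the job done as asked, in the order asked, and still so for the second after the job is handed in, with the robot touching nothing.
It also fails if it takes over 67 s, if anything falls off the work surface, if the arm or the gripper's body presses on something with over 40 N, if the wrist force passes 120 N, or if a joint passes its speed limit or range.

## Working session

There is one attempt and no reset: what is moved stays moved. The work goes in short steps, Python scripts to look and compute and a tool call to move; the robot and the scene stay as the last step left them, time stands still between calls to the robot, and variables do not carry over. Pictures are saved under pics/ and viewed, at most 10 in all, crops included, and the job is handed in when it is done.

Besides the shell and the picture viewer there is one more tool, called after "Call:" in YAML: its name, and indented under it one key for each argument. jog_arm: Moves the arm, as the interface text tells. Scaled input: -1 to 1 covers 0.025 m each way for a shift and 8 degrees each way for a turn. Its arguments: {"type":"object","properties":{"plan":{"type":"string"}},"required":["plan"]}

```bash
ls; mkdir -p pics; cat > h.py <<'E'
import numpy as np, cv2
from station import r
def snap(n,f):
    p,d=r.capture(n); cv2.imwrite(f'pics/{f}.png',p[:,:,::-1]); np.save(f'pics/{f}.npy',d); return p,d
def pts(n,d):
    c=r.get_calibration(n);K=c['mtx'];E=np.array(c['extrinsics'])
    v,u=np.mgrid[:d.shape[0],:d.shape[1]]
    P=np.stack([(u-K[0][2])/K[0][0]*d,-(v-K[1][2])/K[1][1]*d,-d],-1)
    return P@E[:3,:3].T+E[:3,3]
E
python3 - <<'E'
from h import *
for n in('scene','top'):
    snap(n,n+'0'); c=r.get_calibration(n); print(n,c)
a=cv2.imread('pics/scene0.png');cv2.imwrite('pics/scene0b.png',cv2.resize(a,(800,600)))
a=cv2.imread('pics/top0.png');cv2.imwrite('pics/top0b.png',cv2.resize(a,(800,600)))
s=r.sense();print(s)
E
```

```text
pics
scene {'mtx': array([[455.03848475,   0.        , 251.29904612],
       [  0.        , 455.03848475, 192.65763352],
       [  0.        ,   0.        ,   1.        ]]), 'extrinsics': array([[ 0.35156908, -0.69627865,  0.6257757 ,  1.54188309],
       [ 0.93614037,  0.26601438, -0.2299512 , -0.38272338],
       [-0.00635523,  0.66665763,  0.74533698,  1.35445992],
       [ 0.        ,  0.        ,  0.        ,  1.        ]])}
top {'mtx': array([[421.16184746,   0.        , 253.2326229 ],
       [  0.        , 421.16184746, 189.20064789],
       [  0.        ,   0.        ,   1.        ]]), 'extrinsics': array([[ 0.11667025,  0.96546144, -0.23296408,  0.22788772],
       [-0.99316226,  0.1143819 , -0.02335626, -0.02690049],
       [ 0.00409731,  0.23409611,  0.97220483,  1.36342506],
       [ 0.        ,  0.        ,  0.        ,  1.        ]])}
{'time_s': 0.1, 'joints': array([ 8.50619102e+01,  2.20859180e+01,  3.85143976e-01, -2.36772798e-02,
       -6.84107574e+01, -1.48167797e+01]), 'joint_velocities': array([ 0.00997901, -0.13565474,  0.16510671,  0.07012687,  0.02939906,
       -0.08434873]), 'effort': array([ 1.59027077e-03, -3.91688383e+01,  1.87935627e+01,  4.23180252e+00,
        1.34889531e-02, -6.87974443e-05]), 'tcp_pos': array([0.21105434, 0.58769945, 0.22156101]), 'ee_rot': array([[ 9.41095797e-01, -3.38139614e-01, -5.50387754e-04],
       [-3.38140038e-01, -9.41093875e-01, -1.90625999e-03],
       [ 1.26615472e-04,  1.98008140e-03, -9.99998032e-01]]), 'wrist_force': array([-0.36730726,  0.160474  ,  0.18504301]), 'moment': array([-0.02845195, -0.02625066, -0.03588051]), 'gripper_force': 0.0, 'gripper_width': 0.9994595648385148}
```

View pics/scene0b.png

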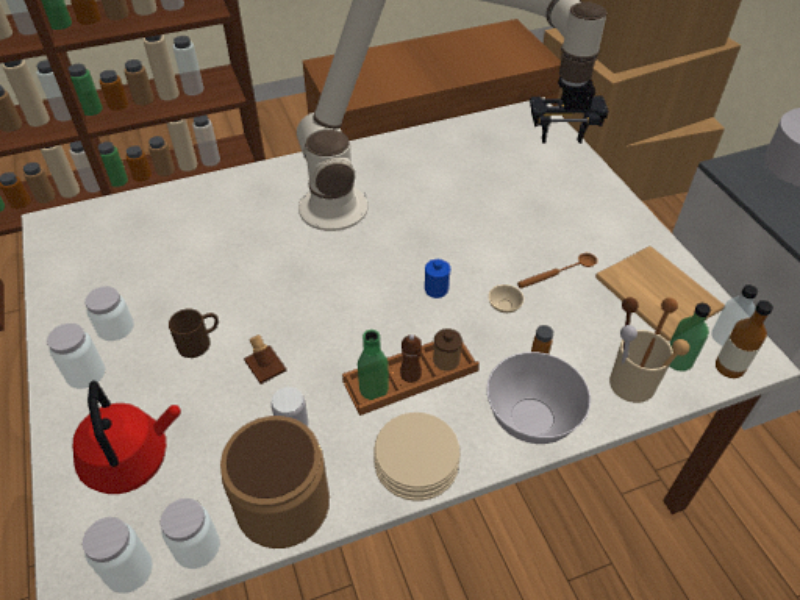

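View pics/top0b.png

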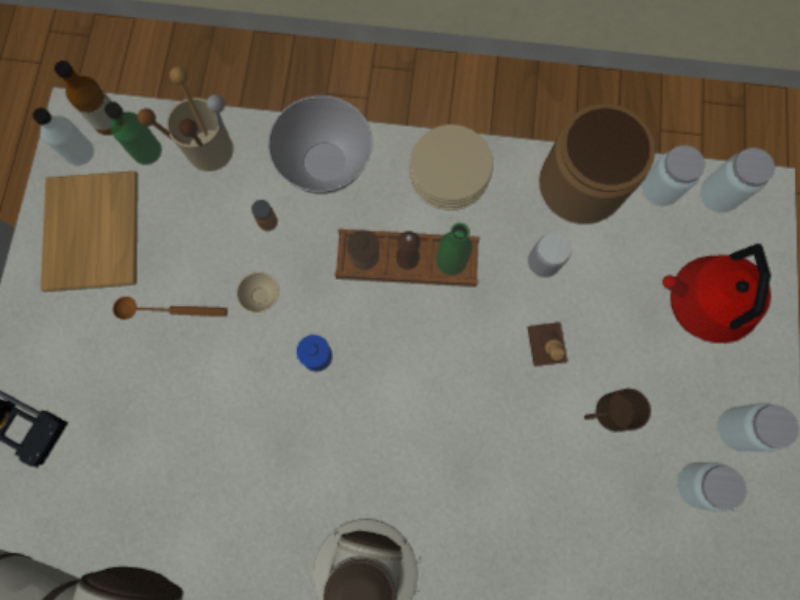

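The scene view shows the caddy at (411,372) with carafe (372,370), mill (411,357) and jar (447,350), and the stopper on its rest at (260,350). The top view shows jar (363,250), mill (408,250), carafe (455,248) and stopper (555,350).
Possible mix-ups: for the jar, the blue jar (437,278) and the brown crock (275,480). For the carafe, the green bottle (690,340) and the brown and clear bottles. For the stopper, the spoon heads in the crock. I choose the items in the caddy and on the rest, and check them in a crop.

```bash
python3 - <<'E'
from h import *
S=cv2.imread('pics/scene0.png');T=cv2.imread('pics/top0.png')
def crop(I,u0,v0,w,h): return cv2.resize(I[v0:v0+h,u0:u0+w],(400,300),interpolation=cv2.INTER_CUBIC)
# scales 4
o=np.vstack([np.hstack([crop(S,212,200,100,75),crop(T,212,135,100,75)]),np.hstack([crop(S,140,195,60,45),crop(T,325,198,60,45)])])
cv2.imwrite('pics/c1.png',o)
for n in('scene','top'):
    d=np.load(f'pics/{n}0.npy');P=pts(n,d)
    np.save(f'pics/{n}P.npy',P)
    I=(S if n=='scene' else T).astype(int)
    m=(P[...,2]>.02)&(P[...,2]<.25)&(d>0)&(P[...,0]>.2)&(P[...,0]<.9)&(abs(P[...,1])<.5)
    k,l,st,c=cv2.connectedComponentsWithStats(m.astype(np.uint8))
    for i in range(1,k):
        if st[i,4]>20:
            q=P[l==i]; print(n,c[i].round(),st[i,4],q.min(0).round(3),q.max(0).round(3),np.median(q,0).round(3))
E
```

```text
scene [280. 176.] 320 [0.374 0.119 0.02 ] [0.444 0.184 0.107] [0.425 0.146 0.078]
scene [349. 175.] 24 [0.467 0.396 0.02 ] [0.483 0.466 0.031] [0.474 0.433 0.023]
scene [324. 189.] 175 [0.479 0.248 0.02 ] [0.567 0.336 0.044] [0.505 0.301 0.031]
scene [407. 230.] 1205 [0.768 0.372 0.02 ] [0.9   0.5   0.246] [0.848 0.428 0.097]
scene [123. 211.] 583 [ 0.324 -0.5    0.021] [ 0.412 -0.394  0.099] [ 0.363 -0.461  0.061]
scene [344. 243.] 2036 [0.67  0.091 0.02 ] [0.9   0.324 0.108] [0.779 0.257 0.062]
scene [259. 233.] 2061 [ 0.581 -0.162  0.02 ] [0.702 0.145 0.204] [ 0.659 -0.028  0.064]
scene [167. 224.] 184 [ 0.445 -0.339  0.022] [ 0.515 -0.3    0.089] [ 0.489 -0.322  0.059]
scene [433. 219.] 26 [0.888 0.463 0.197] [0.9   0.484 0.219] [0.896 0.472 0.211]
scene [174. 287.] 2900 [ 0.634 -0.464  0.022] [ 0.9   -0.266  0.21 ] [ 0.837 -0.358  0.202]
scene [264. 285.] 1750 [ 0.763 -0.169  0.021] [0.9   0.007 0.069] [ 0.844 -0.084  0.06 ]
top [129.  81.] 1252 [0.763 0.372 0.02 ] [0.9   0.5   0.245] [0.828 0.443 0.109]
top [200.  98.] 1240 [0.73  0.092 0.02 ] [0.9   0.308 0.106] [0.843 0.258 0.051]
top [381. 108.] 3731 [ 0.753 -0.461  0.021] [ 0.9   -0.274  0.209] [ 0.81  -0.353  0.199]
top [288. 109.] 1924 [ 0.758 -0.169  0.02 ] [0.9   0.008 0.066] [ 0.83  -0.08   0.058]
top [169. 137.] 219 [0.663 0.28  0.02 ] [0.705 0.322 0.091] [0.678 0.297 0.081]
top [263. 162.] 2076 [ 0.576 -0.16   0.02 ] [0.699 0.142 0.202] [ 0.625 -0.017  0.063]
top [352. 162.] 543 [ 0.63  -0.338  0.02 ] [ 0.7   -0.266  0.106] [ 0.656 -0.296  0.097]
top [164. 185.] 243 [0.477 0.248 0.02 ] [0.565 0.337 0.04 ] [0.532 0.301 0.031]
top [353. 220.] 206 [ 0.447 -0.34   0.023] [ 0.514 -0.299  0.087] [ 0.478 -0.318  0.062]
top [201. 226.] 405 [0.373 0.121 0.02 ] [0.436 0.185 0.103] [0.401 0.15  0.082]
top [395. 262.] 424 [ 0.325 -0.5    0.02 ] [ 0.403 -0.394  0.096] [ 0.359 -0.444  0.069]
```

View pics/c1.png

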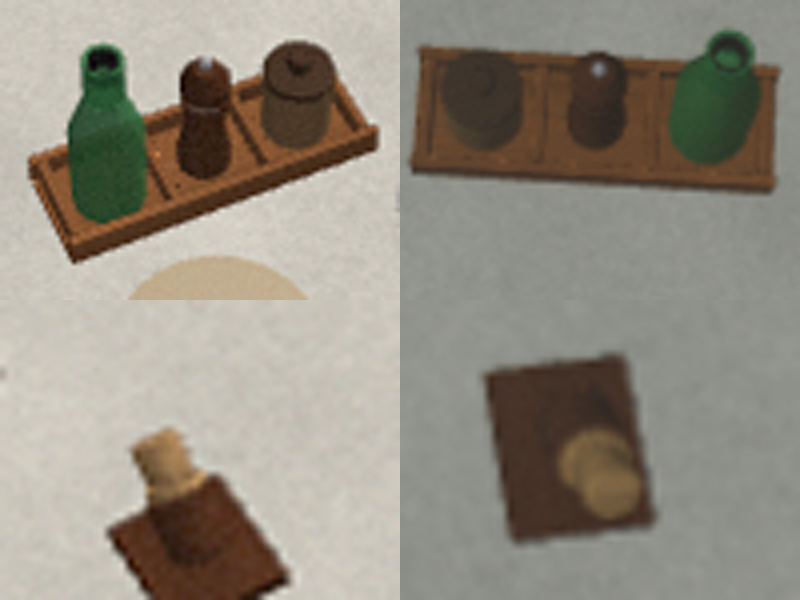

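The crop confirms it. The carafe mouth is at (102,60)/(730,52), the brown jar's knob at (298,62)/(485,78), the mill between them, and the pale stopper knob at (160,450)/(610,490). Next I'll fit poses from both views.

```bash
cat > fit.py <<'E'
from h import *
from scipy.optimize import least_squares
def circ(q,R):
    f=lambda p:np.hypot(q[:,0]-p[0],q[:,1]-p[1])-R
    s=least_squares(f,np.median(q[:,:2],0),loss='soft_l1',f_scale=.002); return s.x.round(4),np.sqrt(np.mean(s.fun**2)).round(4),len(q)
def box(P,x,y,z):
    return (P[...,0]>x[0])&(P[...,0]<x[1])&(P[...,1]>y[0])&(P[...,1]<y[1])&(P[...,2]>z[0])&(P[...,2]<z[1])
E
python3 - <<'E'
from fit import *
for n in('scene','top'):
    P=np.load(f'pics/{n}P.npy');I=cv2.imread(f'pics/{n}0.png')
    cad=P[box(P,(.56,.72),(-.18,.16),(.024,.036))]
    rc=cv2.minAreaRect(cad[:,:2].astype(np.float32)*1000);print(n,'caddy',rc,np.median(cad[:,2]), cv2.boxPoints(rc).round(1).tolist())
    fl=P[box(P,(.56,.72),(-.18,.16),(.004,.014))];print(' floor z',np.median(fl[:,2]),len(fl))
    tb=P[box(P,(.45,.55),(-.1,.1),(-.03,.02))];print(' table',np.median(tb[:,2]))
    print(' neck',circ(P[box(P,(.56,.72),(-.18,-.05),(.155,.19))],.0185),' body',circ(P[box(P,(.56,.72),(-.18,-.05),(.045,.1))],.034))
    rim=P[box(P,(.56,.72),(-.18,-.05),(.19,.22))];print(' rim',np.median(rim,0),len(rim),'ctr',(rim.min(0)+rim.max(0))/2)
    lid=P[box(P,(.56,.72),(.04,.14),(.082,.088))];print(' lid side',circ(lid,.033))
    lt=P[box(P,(.56,.72),(.04,.14),(.08,.125))];print(' top disc ctr',(lt.min(0)+lt.max(0))/2,lt.max(0))
    kn=P[box(P,(.56,.72),(.04,.14),(.1,.125))];print(' knob',np.median(kn,0),len(kn))
    print(' jarbody',circ(P[box(P,(.56,.72),(.04,.14),(.04,.075))],.032))
    print(' mill',circ(P[box(P,(.56,.72),(-.05,.04),(.04,.06))],.025))
    reg=box(P,(.43,.54),(-.36,-.28),(.004,.1))
    pale=reg&(I[...,2]>120)&(I[...,2].astype(int)-I[...,0]>35)&(P[...,2]>.03)
    q=P[pale];print(' stopper',len(q),q.min(0).round(3),q.max(0).round(3))
    np.save(f'pics/st_{n}.npy',q)
    rb=P[reg&(P[...,2]>.008)&(P[...,2]<.016)];rc=cv2.minAreaRect(rb[:,:2].astype(np.float32)*1000);print(' rest',rc)
# joint stopper fit: cylinder collar+knob profile
q=np.vstack([np.load('pics/st_scene.npy'),np.load('pics/st_top.npy')])
def f(p):
    c=p[:3];a=np.array([np.sin(p[3])*np.cos(p[4]),np.sin(p[3])*np.sin(p[4]),np.cos(p[3])])
    d=q-c;t=d@a;rad=np.linalg.norm(d-t[:,None]*a,axis=1)
    # knob cyl r14 t in[-13,13], collar r17 t in [-19,-13]
    def sd(t,rad,lo,hi,R):
        dx=rad-R;dz=np.maximum(lo-t,t-hi)
        return np.where((dx>0)|(dz>0),np.hypot(np.maximum(dx,0),np.maximum(dz,0)),np.maximum(dx,dz))
    return np.minimum(sd(t,rad,-.013,.013,.014),sd(t,rad,-.019,-.013,.017))
best=min((least_squares(f,[*q.mean(0),np.radians(40),az],loss='soft_l1',f_scale=.002) for az in np.radians([150,180,210,240])),key=lambda s:s.cost)
print(best.x[:3],np.degrees(best.x[3:]),best.cost,np.sqrt(np.mean(best.fun**2)))
E
```

```text
scene caddy ((640.3386840820312, -8.892288208007812), (109.73490905761719, 303.523193359375), 3.7762255668640137) 0.029951648019022947 [[575.5999755859375, 138.89999389648438], [595.5999755859375, -163.89999389648438], [705.0999755859375, -156.6999969482422], [685.0999755859375, 146.1999969482422]]
 floor z 0.008028208187227825 629
 table 0.0014612950781305312
 neck (array([ 0.6462, -0.1028]), np.float64(0.0033), 89)  body (array([ 0.6448, -0.1022]), np.float64(0.0015), 190)
 rim [ 0.64775716 -0.10320953  0.19712002] 77 ctr [ 0.64712017 -0.10319276  0.19725956]
 lid side (array([0.6302, 0.0845]), np.float64(0.0073), 33)
 top disc ctr [0.63364849 0.08423781 0.09687509] [0.66599009 0.11610348 0.11337334]
 knob [0.63696971 0.08179999 0.10732062] 35
 jarbody (array([0.632 , 0.0837]), np.float64(0.0018), 100)
 mill (array([ 0.6346, -0.0065]), np.float64(0.0026), 53)
 stopper 60 [ 0.445 -0.337  0.053] [ 0.489 -0.306  0.089]
 rest ((488.4454345703125, -319.18115234375), (93.69905853271484, 71.23614501953125), 13.510196685791016)
top caddy ((636.5491333007812, -9.37774658203125), (105.570671
[... 341 characters left out ...]
 -0.1035]), np.float64(0.0007), 102)
 rim [ 0.64158343 -0.10380253  0.19662902] 88 ctr [ 0.64257211 -0.10289972  0.19620407]
 lid side (array([0.6343, 0.0823]), np.float64(0.0097), 77)
 top disc ctr [0.63060809 0.08320946 0.09584193] [0.66251075 0.11587039 0.11130244]
 knob [0.62993673 0.08278338 0.10594692] 46
 jarbody (array([0.6316, 0.0831]), np.float64(0.0006), 63)
 mill (array([ 0.6432, -0.0092]), np.float64(0.0023), 44)
 stopper 22 [ 0.454 -0.333  0.058] [ 0.478 -0.308  0.086]
 rest ((487.3749084472656, -318.98944091796875), (84.9645767211914, 69.98399353027344), 13.5011568069458)
[ 0.46596194 -0.32550639  0.06670811] [ 44.23865692 201.26498845] 0.00013343778735005 0.002239180021893388
```

Call:
jog_arm:
  plan: "0 0 0 0 0 0.8325 -1;0 0 0 0 0 0.8325 -1;0 0 0 0 0 0.8325 -1;0 0 0 0 0 0.8325 -1;0 0 0 0 0 0.8325 -1;0 0 0 0 0 0.8325 -1;0 0 0 0 0 0.8325 -1;0 0 0 0 0 0.8325 -1;0 0 0 0 0 0.8325 -1;0 0 0 0 0 0.8325 -1"

```text
time_s: 1.1
tcp_pos: [0.2111, 0.5878, 0.2219]
ee_rot: [[0.059, -0.998, -0.0], [-0.998, -0.059, -0.001], [0.001, 0.0, -1.0]]
wrist_force: [-0.2, -0.2, 0.1]
gripper_width: 0.998
gripper_force: 0.0
```

Call:
jog_arm:
  plan: "1 -0.73 0 0 0 0 -1;1 -0.73 0 0 0 0 -1;1 -0.73 0 0 0 0 -1;1 -0.73 0 0 0 0 -1;1 -0.73 0 0 0 0 -1;1 -0.73 0 0 0 0 -1;1 -0.73 0 0 0 0 -1;1 -0.73 0 0 0 0 -1;1 -0.73 0 0 0 0 -1;1 -0.73 0 0 0 0 -1"

```text
time_s: 2.1
tcp_pos: [0.4097, 0.349, 0.2222]
ee_rot: [[0.064, -0.998, -0.001], [-0.998, -0.064, -0.001], [0.001, 0.001, -1.0]]
wrist_force: [1.2, 0.2, -0.1]
gripper_width: 1.002
gripper_force: 0.0
```

```bash
cat > go.py <<'E'
import sys
from h import *
from scipy.spatial.transform import Rotation as Ro
# usage: go.py x y z [yaw of tool x, tool down]
def go(p,R=None):
    s=r.sense();Rc=np.array(s['ee_rot']);d=(Rc.T@(np.array(p)-s['tcp_pos']))/.025
    print('t',round(s['time_s'],2),'pos',s['tcp_pos'].round(4),'yaw',np.degrees(np.arctan2(Rc[1,0],Rc[0,0])).round(2),'zax',Rc[:,2].round(3),'F',s['wrist_force'].round(1),'w',round(s['gripper_width'],3),round(s['gripper_force'],1),'j',s['joints'].round(1))
    if R is not None:
        print('turn units',(np.degrees(Ro.from_matrix(Rc.T@R).as_rotvec())/8).round(3)); d2=(R.T@(np.array(p)-s['tcp_pos']))/.025; print('shift in final frame',d2.round(2))
    print('shift units',d.round(2))
def down(yaw):
    c,s=np.cos(np.radians(yaw)),np.sin(np.radians(yaw)); return np.array([[c,s,0],[s,-c,0],[0,0,-1]])
if __name__=='__main__':
    a=[float(v) for v in sys.argv[1:]]; go(a[:3],down(a[3]) if len(a)>3 else None)
E
python3 go.py .632 .0835 .064 -86.4
```

```text
t 2.1 pos [0.4097 0.349  0.2222] yaw -86.35 zax [-0.001 -0.001 -1.   ] F [ 1.2  0.2 -0.1] w 1.002 0.0 j [ 57.7  13.6 -11.8  -0.  -64.7 -54. ]
turn units [ 0.005 -0.004  0.006]
shift in final frame [11.16 -8.21  6.33]
shift units [11.16 -8.2   6.33]
```

Call:
jog_arm:
  plan: "1 -0.74 0 0 0 0 -1;1 -0.74 0 0 0 0 -1;1 -0.74 0 0 0 0 -1;1 -0.74 0 0 0 0 -1;1 -0.74 0 0 0 0 -1;1 -0.74 0 0 0 0 -1;1 -0.74 0 0 0 0 -1;1 -0.74 0 0 0 0 -1;0.8 -0.6 0 0 0 0 -1;0.3 -0.2 0 0 0 0 -1"

```text
time_s: 3.1
tcp_pos: [0.5922, 0.1322, 0.2216]
ee_rot: [[0.061, -0.998, -0.001], [-0.998, -0.061, -0.001], [0.001, 0.001, -1.0]]
wrist_force: [0.6, 0.2, -0.0]
gripper_width: 0.996
gripper_force: 0.0
```

Call:
jog_arm:
  plan: "0 0 1 0 0 0 -1;0 0 1 0 0 0 -1;0 0 0 0 0 0 -1;0 0 0 0 0 0 -1;0 0 0 0 0 0 -1;0 0 0 0 0 0 -1;0 0 0 0 0 0 -1;0 0 0 0 0 0 -1;0 0 0 0 0 0 -1;0 0 0 0 0 0 -1"

```text
time_s: 4.1
tcp_pos: [0.5914, 0.134, 0.1726]
ee_rot: [[0.064, -0.998, 0.0], [-0.998, -0.064, 0.0], [-0.0, -0.0, -1.0]]
wrist_force: [-0.5, 0.3, 0.2]
gripper_width: 1.0
gripper_force: 0.0
```

```bash
python3 go.py .632 .0835 .064 -86.4
```

```text
t 4.1 pos [0.5914 0.134  0.1726] yaw -86.36 zax [ 0.  0. -1.] F [-0.5  0.3  0.2] w 1.0 0.0 j [ 28.   22.4  -6.4  -0.  -61.1 -24.4]
turn units [-0.001  0.001  0.005]
shift in final frame [ 2.12 -1.5   4.35]
shift units [ 2.12 -1.49  4.35]
```

Call:
jog_arm:
  plan: "0.7 -0.5 0 0 0 0 -1;0.7 -0.5 0 0 0 0 -1;0.72 -0.5 0 0 0 0 -1;0 0 0.85 0 0 0 -1;0 0 0.9 0 0 0 -1;0 0 0.9 0 0 0 -1;0 0 0.9 0 0 0 -1;0 0 0.5 0 0 0 -1;0 0 0.3 0 0 0 -1;0 0 0 0 0 0 -1"

```text
time_s: 5.1
tcp_pos: [0.6319, 0.0833, 0.0631]
ee_rot: [[0.064, -0.998, -0.001], [-0.998, -0.064, -0.001], [0.0, 0.001, -1.0]]
wrist_force: [-0.0, 0.0, 1.0]
gripper_width: 1.003
gripper_force: 0.0
```

```bash
python3 go.py .632 .0835 .064 -86.4; python3 - <<'E'
from h import *
S,_=snap('scene','g1');T,_=snap('top','g1t')
f=lambda I,u,v:cv2.resize(I[v:v+75,u:u+100,::-1],(400,300),interpolation=cv2.INTER_CUBIC)
cv2.imwrite('pics/c2.png',np.hstack([f(S,230,180),f(T,190,130)]))
E
```

```text
t 5.1 pos [0.6319 0.0833 0.0631] yaw -86.35 zax [-0.001 -0.001 -1.   ] F [-0.  0.  1.] w 1.003 0.0 j [ 22.   31.5  -8.7   0.  -49.8 -18.4]
turn units [ 0.01  -0.003  0.006]
shift in final frame [-0.01 -0.01 -0.04]
shift units [-0.01 -0.01 -0.04]
```

View pics/c2.png

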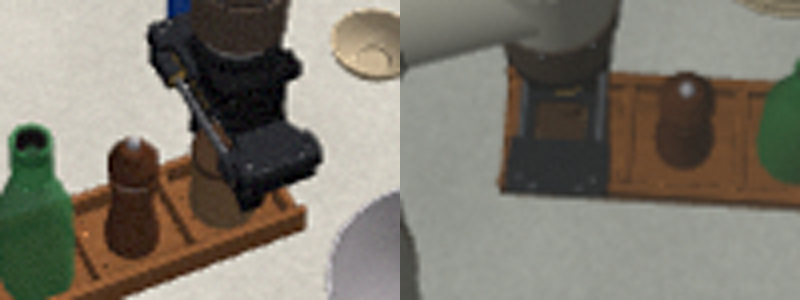

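The gripper straddles the jar's lid at (215,180) in the crop, clear of the mill at (135,195). I'll close and lift a little.

Call:
jog_arm:
  plan: "0 0 0 0 0 0 1;0 0 0 0 0 0 1;0 0 0 0 0 0 1;0 0 0 0 0 0 1;0 0 0 0 0 0 1;0 0 0 0 0 0 1;0 0 -0.2 0 0 0 1;0 0 -0.4 0 0 0 1;0 0 -0.6 0 0 0 1;0 0 -0.8 0 0 0 1"

```text
time_s: 6.2
tcp_pos: [0.6311, 0.0832, 0.1127]
ee_rot: [[0.063, -0.998, -0.003], [-0.998, -0.063, -0.001], [0.001, 0.004, -1.0]]
wrist_force: [0.6, 0.4, -4.5]
gripper_width: 0.744
gripper_force: 30.0
```

```bash
python3 go.py .50 -.01 .057 -86.4
```

```text
t 6.2 pos [0.6311 0.0832 0.1127] yaw -86.39 zax [-0.003 -0.001 -1.   ] F [ 0.6  0.4 -4.5] w 0.744 30.0 j [ 22.   28.5  -5.9  -0.  -55.9 -18.4]
turn units [ 0.025 -0.004  0.002]
shift in final frame [3.39 5.47 2.23]
shift units [3.39 5.46 2.25]
```

Call:
jog_arm:
  plan: "0.3 0.5 0 0 0 0 1;0.5 0.8 0 0 0 0 1;0.6 1 0 0 0 0 1;0.6 1 0 0 0 0 1;0.6 1 0 0 0 0 1;0.5 0.8 0 0 0 0 1;0.29 0.36 0.2 0 0 0 1;0 0 0.8 0 0 0 1;0 0 0.7 0 0 0 1;0 0 0.3 0 0 0 1"

```text
time_s: 7.2
tcp_pos: [0.5007, -0.01, 0.0622]
ee_rot: [[0.063, -0.998, -0.002], [-0.998, -0.063, -0.0], [0.0, 0.002, -1.0]]
wrist_force: [-0.6, -0.6, -5.6]
gripper_width: 0.744
gripper_force: 30.0
```

Call:
jog_arm:
  plan: "0 0 0.15 0 0 0 1;0 0 0 0 0 0 1;0 0 0 0 0 0 1;0 0 0 0 0 0 1;0 0 0 0 0 0 1;0 0 0 0 0 0 1;0 0 0 0 0 0 1;0 0 0 0 0 0 1;0 0 0 0 0 0 1;0 0 0 0 0 0 1"

```text
time_s: 8.2
tcp_pos: [0.5013, -0.0098, 0.0601]
ee_rot: [[0.064, -0.998, 0.0], [-0.998, -0.064, -0.0], [0.0, 0.0, -1.0]]
wrist_force: [0.1, -0.1, -4.6]
gripper_width: 0.746
gripper_force: 30.0
```

```bash
python3 go.py .50 -.01 .0555 -86.4
```

```text
t 8.2 pos [ 0.5013 -0.0098  0.0601] yaw -86.36 zax [ 0. -0. -1.] F [ 0.1 -0.1 -4.6] w 0.746 30.0 j [ 17.5  21.  -28.7   0.  -40.3 -13.8]
turn units [ 0.    -0.     0.005]
shift in final frame [0.   0.05 0.18]
shift units [0.   0.05 0.18]
```

Call:
jog_arm:
  plan: "0 0 0.1 0 0 0 1;0 0 0.1 0 0 0 1;0 0 0 0 0 0 1;0 0 0 0 0 0 1;0 0 0 0 0 0 -1;0 0 0 0 0 0 -1;0 0 0 0 0 0 -1;0 0 0 0 0 0 -1;0 0 0 0 0 0 -1;0 0 -0.2 0 0 0 -1"

```text
time_s: 9.2
tcp_pos: [0.5009, -0.01, 0.0596]
ee_rot: [[0.063, -0.998, -0.002], [-0.998, -0.063, -0.0], [0.0, 0.002, -1.0]]
wrist_force: [-1.0, -1.5, -0.0]
gripper_width: 0.997
gripper_force: 0.0
```

Call:
jog_arm:
  plan: "0 0 -0.5 0 0 0 -1;0 0 -1 0 0 0 -1;0 0 -1 0 0 0 -1;0 0 -1 0 0 0 -1;0 0 -1 0 0 0 -1;0 0 -1 0 0 0 -1;0 0 -1 0 0 0 -1;0 0 -0.5 0 0 0 -1;0 0 0 0 0 0 -1;0 0 0 0 0 0 -1"

```text
time_s: 10.2
tcp_pos: [0.5009, -0.0098, 0.2347]
ee_rot: [[0.063, -0.998, -0.0], [-0.998, -0.063, 0.0], [-0.0, 0.0, -1.0]]
wrist_force: [0.2, 0.1, 0.5]
gripper_width: 1.002
gripper_force: 0.0
```

```bash
python3 go.py .6443 -.103 .153 -86.4;python3 - <<'E'
from fit import *
p,d=snap('top','a1');P=pts('top',d)
print('jar',circ(P[box(P,(.44,.56),(-.07,.05),(.03,.065))],.032))
lt=P[box(P,(.44,.56),(-.07,.05),(.074,.12))];print((lt.min(0)+lt.max(0))/2,lt.max(0))
E
```

```text
t 10.2 pos [ 0.5009 -0.0098  0.2347] yaw -86.37 zax [-0.  0. -1.] F [0.2 0.1 0.5] w 1.002 0.0 j [ 17.5   9.4 -15.4  -0.  -65.3 -13.8]
turn units [0.003 0.003 0.004]
shift in final frame [ 4.08 -5.49  3.27]
shift units [ 4.08 -5.49  3.26]
  return _methods._mean(a, axis=axis, dtype=dtype,
  ret = um.true_divide(
Traceback (most recent call last):
  File "fit.py", line 5, in circ
    s=least_squares(f,np.median(q[:,:2],0),loss='soft_l1',f_scale=.002); return s.x.round(4),np.sqrt(np.mean(s.fun**2)).round(4),len(q)
ValueError: Initial guess is outside of provided bounds
```

Call:
jog_arm:
  plan: "0.4 -0.5 0 0 0 0 -1;0.7 -0.9 0 0 0 0 -1;0.7 -0.95 0 0 0 0 -1;0.7 -0.95 0 0 0 0 -1;0.7 -0.95 0 0 0 0 -1;0.6 -0.84 0 0 0 0 -1;0.28 -0.4 0 0 0 0 -1;0 0 0.5 0 0 0 -1;0 0 0.7 0 0 0 -1;0 0 0.7 0 0 0 -1"

```text
time_s: 11.25
tcp_pos: [0.6439, -0.1029, 0.1851]
ee_rot: [[0.063, -0.998, -0.002], [-0.998, -0.063, 0.0], [-0.0, 0.002, -1.0]]
wrist_force: [0.6, 0.2, -0.3]
gripper_width: 0.998
gripper_force: 0.0
```

Call:
jog_arm:
  plan: "0 0 0.7 0 0 0 -1;0 0 0.5 0 0 0 -1;0 0 0.16 0 0 0 -1;0 0 0 0 0 0 -1;0 0 0 0 0 0 -1;0 0 0 0 0 0 -1;0 0 0 0 0 0 -1;0 0 0 0 0 0 -1;0 0 0 0 0 0 -1;0 0 0 0 0 0 -1"

```text
time_s: 12.25
tcp_pos: [0.6448, -0.1029, 0.1537]
ee_rot: [[0.064, -0.998, 0.0], [-0.998, -0.064, 0.0], [-0.0, -0.0, -1.0]]
wrist_force: [-0.9, 0.4, -0.5]
gripper_width: 0.997
gripper_force: 0.0
```

```bash
python3 go.py .6443 -.103 .153 -86.4;python3 - <<'E'
from fit import *
for n in('scene','top'):
  p,d=snap(n,'a2'+n);P=pts(n,d)
  q=P[box(P,(.44,.56),(-.07,.05),(.03,.065))]
  print(len(q), len(q) and circ(q,.032))
  lt=P[box(P,(.44,.56),(-.07,.05),(.074,.12))]
  if len(lt):print((lt.min(0)+lt.max(0))/2,lt.max(0))
E
```

```text
t 12.25 pos [ 0.6448 -0.1029  0.1537] yaw -86.36 zax [ 0.  0. -1.] F [-0.9  0.4 -0.5] w 0.997 0.0 j [  5.1  27.6  -0.8  -0.  -61.6  -1.5]
turn units [-0.001  0.     0.006]
shift in final frame [0.   0.02 0.03]
shift units [0.   0.02 0.03]
29 (array([0.5602, 0.01  ]), np.float64(0.0025), 29)
[0.51009933 0.0016035  0.08263869] [0.5387517  0.02072725 0.09067546]
21 (array([ 0.4481, -0.0402]), np.float64(0.0036), 21)
[ 0.50058285 -0.02261367  0.09010782] [ 0.53194972 -0.00383256  0.10444077]
```

Call:
jog_arm:
  plan: "0 0 0 0 0 0 1;0 0 0 0 0 0 1;0 0 0 0 0 0 1;0 0 0 0 0 0 1;0 0 0 0 0 0 1;0 0 0 0 0 0 1;0 0 0 0 0 0 1;0 0 -0.1 0 0 0 1;0 0 -0.3 0 0 0 1;0 0 -0.5 0 0 0 1"

```text
time_s: 13.35
tcp_pos: [0.6435, -0.1028, 0.1747]
ee_rot: [[0.063, -0.998, -0.004], [-0.998, -0.063, 0.0], [-0.001, 0.004, -1.0]]
wrist_force: [0.4, -0.4, -4.4]
gripper_width: 0.426
gripper_force: 30.0
```

Call:
jog_arm:
  plan: "0 0 -0.7 0 0 0 1;0 0 -0.9 0 0 0 1;0 0 -0.9 0 0 0 1;0 0 -0.9 0 0 0 1;0 0 -0.9 0 0 0 1;0 0 -0.8 0 0 0 1;0 0 -0.5 0 0 0 1;0 0 -0.3 0 0 0 1;0 0 0 0 0 0 1;0 0 0 0 0 0 1"

```text
time_s: 14.35
tcp_pos: [0.6443, -0.1027, 0.3224]
ee_rot: [[0.064, -0.998, -0.002], [-0.998, -0.064, 0.001], [-0.001, 0.002, -1.0]]
wrist_force: [0.5, -0.1, -5.4]
gripper_width: 0.424
gripper_force: 30.0
```

```bash
python3 go.py .6326 .0848 .1545 -86.4;python3 - <<'E'
from fit import *
for n in('scene','top'):
  p,d=snap(n,'a3'+n);P=pts(n,d)
  print('cad',*[(h,circ(q,.034)) for h in(.22,.25) if len(q:=P[box(P,(.55,.72),(-.18,-.03),(h-.015,h+.015))])>10])
  print(P[box(P,(.55,.72),(-.18,-.03),(.1,.3))][:,2].min())
  q=P[box(P,(.44,.56),(-.07,.05),(.03,.065))]
  if len(q): print('jar',circ(q,.032))
E
```

```text
t 14.35 pos [ 0.6443 -0.1027  0.3224] yaw -86.36 zax [-0.002  0.001 -1.   ] F [ 0.5 -0.1 -5.4] w 0.424 30.0 j [  5.1  22.4  15.   -0.  -82.8  -1.5]
turn units [0.015 0.005 0.005]
shift in final frame [-7.51 -0.    6.72]
shift units [-7.51 -0.02  6.72]
cad (0.22, (array([ 0.6447, -0.1022]), np.float64(0.0017), 121)) (0.25, (array([ 0.6451, -0.1023]), np.float64(0.0016), 124))
0.11033509049171619
jar (array([ 0.5021, -0.0099]), np.float64(0.0022), 58)
cad (0.22, (array([ 0.5892, -0.078 ]), np.float64(0.0082), 54)) (0.25, (array([ 0.6137, -0.0439]), np.float64(0.0056), 16))
0.1177746614041828
jar (array([ 0.4471, -0.0369]), np.float64(0.0042), 22)
```

Call:
jog_arm:
  plan: "-0.3 0 0 0 0 0 1;-0.6 0 0 0 0 0 1;-0.9 0 0 0 0 0 1;-1 0 0 0 0 0 1;-1 0 0 0 0 0 1;-1 0 0 0 0 0 1;-1 0 0 0 0 0 1;-0.9 0 0 0 0 0 1;-0.5 0 0 0 0 0 1;-0.31 0 0 0 0 0 1"

```text
time_s: 15.45
tcp_pos: [0.6325, 0.0862, 0.3234]
ee_rot: [[0.065, -0.998, -0.0], [-0.998, -0.065, -0.0], [-0.0, 0.0, -1.0]]
wrist_force: [0.5, -0.7, -5.0]
gripper_width: 0.423
gripper_force: 30.0
```

Call:
jog_arm:
  plan: "0 0 0.4 0 0 0 1;0 0 0.8 0 0 0 1;0 0 0.9 0 0 0 1;0 0 0.9 0 0 0 1;0 0 0.9 0 0 0 1;0 0 0.6 0 0 0 1;0 0 0.3 0 0 0 1;0 0 0 0 0 0 1;0 0 0 0 0 0 1;0 0 0 0 0 0 1"

```text
time_s: 16.45
tcp_pos: [0.6336, 0.0844, 0.2049]
ee_rot: [[0.063, -0.998, 0.003], [-0.998, -0.063, 0.001], [-0.0, -0.003, -1.0]]
wrist_force: [0.4, -0.4, -4.7]
gripper_width: 0.425
gripper_force: 30.0
```

```bash
python3 go.py .6326 .0848 .1542 -86.4
```

```text
t 16.45 pos [0.6336 0.0844 0.2049] yaw -86.36 zax [ 0.003  0.001 -1.   ] F [ 0.4 -0.4 -4.7] w 0.425 30.0 j [ 22.1  24.    1.    0.  -66.8 -18.5]
turn units [-0.019  0.003  0.004]
shift in final frame [-0.02  0.04  2.03]
shift units [-0.02  0.05  2.03]
```

Call:
jog_arm:
  plan: "0 0 0.5 0 0 0 1;0 0.04 0.6 0 0 0 1;0 0 0.5 0 0 0 1;0 0 0.3 0 0 0 1;0 0 0.12 0 0 0 1;0 0 0 0 0 0 1;0 0 0 0 0 0 1;0 0 0 0 0 0 1;0 0 0 0 0 0 1;0 0 0 0 0 0 1"

```text
time_s: 17.45
tcp_pos: [0.6322, 0.0845, 0.1535]
ee_rot: [[0.064, -0.998, 0.001], [-0.998, -0.064, 0.0], [-0.0, -0.001, -1.0]]
wrist_force: [-1.0, 0.8, -0.5]
gripper_width: 0.424
gripper_force: 30.0
```

```bash
python3 go.py .6326 .0848 .154 -86.4
```

```text
t 17.45 pos [0.6322 0.0845 0.1535] yaw -86.35 zax [ 0.001  0.    -1.   ] F [-1.   0.8 -0.5] w 0.424 30.0 j [ 22.1  26.2  -3.2   0.  -60.5 -18.5]
turn units [-0.008  0.001  0.006]
shift in final frame [-0.01 -0.02 -0.02]
shift units [-0.01 -0.02 -0.02]
```

Call:
jog_arm:
  plan: "0 0 0 0 0 0 -1;0 0 0 0 0 0 -1;0 0 0 0 0 0 -1;0 0 0 0 0 0 -1;0 0 0 0 0 0 -1;0 0 -0.4 0 0 0 -1;0 0 -0.8 0 0 0 -1;0 0 -0.9 0 0 0 -1;0 0 -0.8 0 0 0 -1;0 0 -0.4 0 0 0 -1"

```text
time_s: 18.45
tcp_pos: [0.6329, 0.0846, 0.2387]
ee_rot: [[0.064, -0.998, 0.005], [-0.998, -0.064, 0.001], [-0.001, -0.005, -1.0]]
wrist_force: [0.3, -0.6, -0.6]
gripper_width: 0.998
gripper_force: 0.0
```

Call:
jog_arm:
  plan: "0.3 0.5 0 0 0 0 -1;0.6 0.9 0 0 0 0 -1;0.6 1 0 0 0 0 -1;0.6 1 0 0 0 0 -1;0.6 1 0 0 0 0 -1;0.5 0.7 0 0 0 0 -1;0.25 0.37 0 0 0 0 -1;0 0 0.5 0 0 0 -1;0 0 0.9 0 0 0 -1;0 0 0.6 0 0 0 -1"

```text
time_s: 19.45
tcp_pos: [0.5007, -0.0102, 0.1846]
ee_rot: [[0.063, -0.998, -0.001], [-0.998, -0.063, 0.0], [-0.0, 0.001, -1.0]]
wrist_force: [0.1, 0.1, 0.2]
gripper_width: 1.001
gripper_force: 0.0
```

```bash
python3 go.py .501 -.0098 .056 -86.4; python3 - <<'E'
from fit import *
for n in('scene','top'):
  p,d=snap(n,'a4'+n);P=pts(n,d)
  f=lambda y,z,R:(circ(q,R) if len(q:=P[box(P,(.56,.72),y,z)])>10 else None)
  print(n,'neck',f((.04,.14),(.155,.19),.0185),'body',f((.04,.14),(.045,.1),.034))
E
```

```text
t 19.45 pos [ 0.5007 -0.0102  0.1846] yaw -86.37 zax [-0.001  0.    -1.   ] F [0.1 0.1 0.2] w 1.001 0.0 j [ 17.4  11.9 -19.9  -0.  -58.2 -13.8]
turn units [0.004 0.002 0.004]
shift in final frame [-0.02 -0.01  5.14]
shift units [-0.02 -0.02  5.14]
scene neck (array([0.6338, 0.0844]), np.float64(0.0034), 90) body (array([0.6331, 0.0851]), np.float64(0.0018), 181)
top neck (array([0.6258, 0.0812]), np.float64(0.0022), 21) body None
```

Carafe placed at bay0. Now I'll grasp the jar.

Call:
jog_arm:
  plan: "0 0 0.9 0 0 0 -1;0 0 1 0 0 0 -1;0 0 1 0 0 0 -1;0 0 1 0 0 0 -1;0 0 0.8 0 0 0 -1;0 0 0.4 0 0 0 -1;0 0 0 0 0 0 -1;0 0 0 0 0 0 1;0 0 0 0 0 0 1;0 0 0 0 0 0 1"

```text
time_s: 20.55
tcp_pos: [0.5016, -0.0102, 0.0591]
ee_rot: [[0.064, -0.998, 0.002], [-0.998, -0.064, 0.001], [-0.0, -0.002, -1.0]]
wrist_force: [-0.2, -0.1, 0.0]
gripper_width: 0.814
gripper_force: 0.0
```

Call:
jog_arm:
  plan: "0 0 0 0 0 0 1;0 0 0 0 0 0 1;0 0 -0.1 0 0 0 1;0 0 -0.4 0 0 0 1;0 0 -0.8 0 0 0 1;0 0 -1 0 0 0 1;0 0 -0.9 0 0 0 1;0 0 -0.4 0 0 0 1;0 0 0 0 0 0 1;0 0 0 0 0 0 1"

```text
time_s: 21.55
tcp_pos: [0.4998, -0.0104, 0.147]
ee_rot: [[0.063, -0.998, -0.002], [-0.998, -0.063, 0.0], [-0.0, 0.002, -1.0]]
wrist_force: [-1.3, 0.1, -6.0]
gripper_width: 0.751
gripper_force: 30.0
```

```bash
python3 go.py .6444 -.1025 .0645 -86.4
```

```text
t 21.55 pos [ 0.4998 -0.0104  0.147 ] yaw -86.39 zax [-0.002  0.    -1.   ] F [-1.3  0.1 -6. ] w 0.751 30.0 j [ 17.4  14.2 -23.   -0.1 -53.  -13.8]
turn units [0.017 0.002 0.001]
shift in final frame [ 4.04 -5.54  3.3 ]
shift units [ 4.04 -5.55  3.29]
```

Call:
jog_arm:
  plan: "0.4 -0.4 0 0 0 0 1;0.8 -0.8 0 0 0 0 1;0.9 -1 0 0 0 0 1;0.9 -1 0 0 0 0 1;0.7 -1 0 0 0 0 1;0.34 -0.9 0 0 0 0 1;0 -0.45 0 0 0 0 1;0 0 0 0 0 0 1;0 0 0.5 0 0 0 1;0 0 0.7 0 0 0 1"

```text
time_s: 22.55
tcp_pos: [0.6452, -0.1019, 0.1178]
ee_rot: [[0.064, -0.998, 0.001], [-0.998, -0.064, 0.0], [-0.0, -0.001, -1.0]]
wrist_force: [-0.3, 0.8, -5.0]
gripper_width: 0.751
gripper_force: 30.0
```

Call:
jog_arm:
  plan: "0 0 0.8 0 0 0 1;0 0 0.5 0 0 0 1;0 0 0.3 0 0 0 1;0 0 0.1 0 0 0 1;0 0 0 0 0 0 1;0 0 0 0 0 0 1;0 0 0 0 0 0 1;0 0 0 0 0 0 1;0 0 0 0 0 0 1;0 0 0 0 0 0 1"

```text
time_s: 23.55
tcp_pos: [0.6458, -0.1024, 0.0757]
ee_rot: [[0.064, -0.998, 0.0], [-0.998, -0.064, 0.0], [0.0, -0.0, -1.0]]
wrist_force: [-0.5, -1.0, -4.6]
gripper_width: 0.747
gripper_force: 30.0
```

```bash
python3 go.py .6444 -.1025 .0655 -86.4
```

```text
t 23.55 pos [ 0.6458 -0.1024  0.0757] yaw -86.36 zax [ 0.  0. -1.] F [-0.5 -1.  -4.6] w 0.747 30.0 j [  5.1  32.   -5.5   0.  -52.4  -1.5]
turn units [-0.002 -0.     0.005]
shift in final frame [0.   0.06 0.41]
shift units [0.   0.06 0.41]
```

Call:
jog_arm:
  plan: "0 0.05 0.15 0 0 0 1;0 0 0.1 0 0 0 1;0 0 0.05 0 0 0 1;0 0 0.04 0 0 0 1;0 0 0 0 0 0 1;0 0 0 0 0 0 1;0 0 0 0 0 0 1;0 0 0 0 0 0 1;0 0 0 0 0 0 1;0 0 0 0 0 0 1"

```text
time_s: 24.55
tcp_pos: [0.6445, -0.1024, 0.0671]
ee_rot: [[0.064, -0.998, 0.0], [-0.998, -0.064, -0.0], [0.0, -0.0, -1.0]]
wrist_force: [-1.4, -0.2, -4.1]
gripper_width: 0.749
gripper_force: 30.0
```

Call:
jog_arm:
  plan: "0 0 0.03 0 0 0 1;0 0 0.03 0 0 0 1;0 0 0.03 0 0 0 1;0 0 0.02 0 0 0 1;0 0 0 0 0 0 1;0 0 0 0 0 0 1;0 0 0 0 0 0 1;0 0 0 0 0 0 1;0 0 0 0 0 0 1;0 0 0 0 0 0 1"

```text
time_s: 25.55
tcp_pos: [0.6446, -0.1026, 0.0669]
ee_rot: [[0.064, -0.998, 0.001], [-0.998, -0.064, -0.001], [0.001, -0.001, -1.0]]
wrist_force: [-4.7, 1.6, 8.9]
gripper_width: 0.748
gripper_force: 30.0
```

Call:
jog_arm:
  plan: "0 0 0 0 0 0 -1;0 0 0 0 0 0 -1;0 0 0 0 0 0 -1;0 0 0 0 0 0 -1;0 0 0 0 0 0 -1;0 0 -0.4 0 0 0 -1;0 0 -0.9 0 0 0 -1;0 0 -1 0 0 0 -1;0 0 -1 0 0 0 -1;0 0 -1 0 0 0 -1"

```text
time_s: 26.55
tcp_pos: [0.6446, -0.1025, 0.1736]
ee_rot: [[0.064, -0.998, 0.001], [-0.998, -0.064, -0.0], [0.0, -0.001, -1.0]]
wrist_force: [0.7, -0.7, 0.0]
gripper_width: 0.999
gripper_force: 0.0
```

```bash
cat > st.py <<'E'
from go import *
a=np.array([np.sin(np.radians(40))*np.cos(np.radians(193.5)),np.sin(np.radians(40))*np.sin(np.radians(193.5)),np.cos(np.radians(40))])
y=np.array([-np.sin(np.radians(13.5)),np.cos(np.radians(13.5)),0])
R=np.stack([np.cross(y,-a),y,-a],1)
E
python3 - <<'E'
from st import *
from fit import *
for q in (np.load('pics/st_scene.npy'),np.load('pics/st_top.npy'),np.vstack([np.load('pics/st_scene.npy'),np.load('pics/st_top.npy')])):
  def f(c):
    d=q-c;t=d@a;rad=np.linalg.norm(d-t[:,None]*a,axis=1)
    def sd(lo,hi,Rr):
        dx=rad-Rr;dz=np.maximum(lo-t,t-hi)
        return np.where((dx>0)|(dz>0),np.hypot(np.maximum(dx,0),np.maximum(dz,0)),np.maximum(dx,dz))
    return np.minimum(sd(-.013,.013,.014),sd(-.019,-.013,.017))
  s=least_squares(f,[.466,-.325,.067],loss='soft_l1',f_scale=.002);print(s.x.round(4),np.sqrt(np.mean(s.fun**2)).round(4))
k=s.x
print('pre');go(k+.07*a,R); print('down-yaw first');go(k+.07*a,down(-166.5))
for n in('scene','top'):
  p,d=snap(n,'a5'+n);P=pts(n,d)
  f=lambda y,z,Rr:(circ(q,Rr) if len(q:=P[box(P,(.56,.72),y,z)])>10 else None)
  print(n,'neck',f((.04,.14),(.155,.19),.0185),'body',f((.04,.14),(.045,.1),.034),'jar',f((-.14,-.06),(.03,.075),.032))
E
```

```text
[ 0.4653 -0.3247  0.0671] 0.0022
[ 0.4659 -0.3268  0.0657] 0.0022
[ 0.4662 -0.3256  0.0667] 0.0023
pre
t 26.55 pos [ 0.6446 -0.1025  0.1736] yaw -86.35 zax [ 0.001 -0.    -1.   ] F [ 0.7 -0.7  0. ] w 0.999 0.0 j [  5.1  26.7   0.6   0.  -63.9  -1.5]
turn units [ 3.481 -4.142  9.583]
shift in final frame [ 9.66 -7.01 -5.33]
shift units [8.76 9.47 2.12]
down-yaw first
t 26.55 pos [ 0.6446 -0.1025  0.1736] yaw -86.35 zax [ 0.001 -0.    -1.   ] F [ 0.7 -0.7  0. ] w 0.999 0.0 j [  5.1  26.7   0.6   0.  -63.9  -1.5]
turn units [-6.0000e-03  3.0000e-03  1.0019e+01]
shift in final frame [10.83 -7.01  2.13]
shift units [8.76 9.47 2.12]
scene neck (array([0.6334, 0.0843]), np.float64(0.0031), 91) body (array([0.6328, 0.0853]), np.float64(0.0018), 181) jar (array([ 0.6457, -0.1014]), np.float64(0.0112), 184)
top neck None body None jar (array([ 0.6435, -0.1013]), np.float64(0.0159), 87)
```

Call:
jog_arm:
  plan: "0.4 0.5 0 0 0 0 -1;0.9 1 0 0 0 0 -1;1 1 0 0 0 0 -1;1 1 0 0 0 0 -1;1 1 0 0 0 0 -1;1 1 0 0 0 0 -1;1 1 0 0 0 0 -1;1 1 0 0 0 0 -1;0.9 1 0 0 0 0 -1;0.5 0.9 0 0 0 0 -1"

```text
time_s: 27.65
tcp_pos: [0.421, -0.3356, 0.1707]
ee_rot: [[0.062, -0.998, -0.002], [-0.998, -0.062, 0.001], [-0.001, 0.002, -1.0]]
wrist_force: [0.2, -0.2, -0.4]
gripper_width: 1.004
gripper_force: 0.0
```

Call:
jog_arm:
  plan: "0 0 0 0 0 1 -1;0 0 0 0 0 1 -1;0 0 0 0 0 1 -1;0 0 0 0 0 1 -1;0 0 0 0 0 1 -1;0 0 0 0 0 1 -1;0 0 0 0 0 1 -1;0 0 0 0 0 1 -1;0 0 0 0 0 1 -1;0 0 0 0 0 1 -1"

```text
time_s: 28.65
tcp_pos: [0.4222, -0.3342, 0.1707]
ee_rot: [[-0.973, -0.23, -0.002], [-0.23, 0.973, 0.001], [0.002, 0.002, -1.0]]
wrist_force: [0.3, 0.1, -0.3]
gripper_width: 0.997
gripper_force: 0.0
```

Call:
jog_arm:
  plan: "0 0 0 0 -1 0 -1;0 0 0 0 -1 0 -1;0 0 0 0 -1 0 -1;0 0 0 0 -1 0 -1;0 0 0 0 -1 0 -1;0 0 0 0 0 0 -1;0 0 0 0 0 0 -1;0 0 0 0 0 0 -1;0 0 0 0 0 0 -1;0 0 0 0 0 0 -1"

```text
time_s: 29.65
tcp_pos: [0.4242, -0.3331, 0.1715]
ee_rot: [[-0.752, -0.239, 0.615], [-0.184, 0.971, 0.152], [-0.633, 0.001, -0.774]]
wrist_force: [-0.3, 1.0, 0.2]
gripper_width: 1.005
gripper_force: 0.0
```

```bash
python3 - <<'E'
from st import *
k=np.array([.4660,-.3255,.0667])
go(k+.06*a,R);print('grasp');go(k-.009*a,R)
E
```

```text
t 29.65 pos [ 0.4242 -0.3331  0.1715] yaw -166.22 zax [ 0.615  0.152 -0.774] F [-0.3  1.   0.2] w 1.005 0.0 j [-43.8  12.2 -16.6 -46.1 -48.   -4.5]
turn units [ 0.034 -0.088  0.027]
shift in final frame [ 1.39 -0.09  1.9 ]
shift units [ 1.37 -0.1   1.92]
grasp
t 29.65 pos [ 0.4242 -0.3331  0.1715] yaw -166.22 zax [ 0.615  0.152 -0.774] F [-0.3  1.   0.2] w 1.005 0.0 j [-43.8  12.2 -16.6 -46.1 -48.   -4.5]
turn units [ 0.034 -0.088  0.027]
shift in final frame [ 1.39 -0.09  4.66]
shift units [ 1.34 -0.11  4.68]
```

Call:
jog_arm:
  plan: "0.5 -0.1 0 0.03 -0.09 0.03 -1;0.6 0 0 0 0 0 -1;0.28 0 0.3 0 0 0 -1;0 0 0.6 0 0 0 -1;0 0 0.6 0 0 0 -1;0 0 0.6 0 0 0 -1;0 0 0.6 0 0 0 -1;0 0 0.3 0 0 0 -1;0 0 0 0 0 0 -1;0 0 0 0 0 0 -1"

```text
time_s: 30.65
tcp_pos: [0.4453, -0.3315, 0.0918]
ee_rot: [[-0.745, -0.231, 0.626], [-0.176, 0.973, 0.15], [-0.643, 0.001, -0.766]]
wrist_force: [0.4, 0.6, -1.6]
gripper_width: 1.0
gripper_force: 0.0
```

```bash
python3 - <<'E'
from st import *
k=np.array([.4660,-.3255,.0667])
print('grasp');go(k-.009*a,R)
S,_=snap('scene','g2');T,_=snap('top','g2t')
f=lambda I,u,v:cv2.resize(I[v:v+60,u:u+80,::-1],(400,300),interpolation=cv2.INTER_CUBIC)
cv2.imwrite('pics/c3.png',np.hstack([f(S,125,180),f(T,315,190)]))
E
```

```text
grasp
t 30.65 pos [ 0.4453 -0.3315  0.0918] yaw -166.68 zax [ 0.626  0.15  -0.766] F [ 0.4  0.6 -1.6] w 1.0 0.0 j [-44.4  20.3 -18.2 -54.6 -41.9   6.8]
turn units [-0.005  0.006 -0.017]
shift in final frame [-0.01  0.04  1.68]
shift units [-0.01  0.04  1.68]
```

View pics/c3.png

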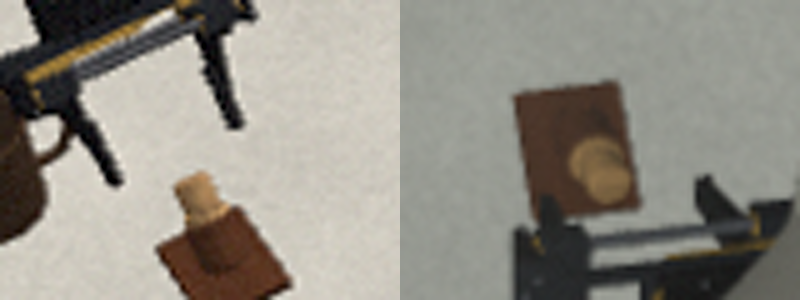

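```bash
python3 - <<'E'
from st import *
s=r.sense();Rc=s['ee_rot'];t=s['tcp_pos']
for n,(u0,v0),off in(('scene',(125,180),0),('top',(315,190),400)):
    c=r.get_calibration(n);K=c['mtx'];E=c['extrinsics']
    for nm,p in(('tcp',t),('tip+',t+.0435*Rc[:,1]),('tip-',t-.0435*Rc[:,1]),('knob',np.array([.466,-.3255,.0667])),('knobtop',np.array([.466,-.3255,.0667])+.013*a)):
        q=E[:3,:3].T@(p-E[:3,3]);u=K[0,0]*q[0]/-q[2]+K[0,2];v=-K[1,1]*q[1]/-q[2]+K[1,2]
        print(n,nm,round((u-u0)*5+off),round((v-v0)*5))
E
```

```text
scene tcp 174 152
scene tip+ 228 126
scene tip- 118 179
scene knob 194 193
scene knobtop 187 177
top tcp 623 198
top tip+ 552 206
top tip- 693 190
top knob 604 169
top knobtop 611 180
```

The fingertips are at (118,185) and (237,127) in the scene crop and straddle the knob's axis at (197,190). The projections agree with the picture, so I'll advance, grip and pull out along the axis.

Call:
jog_arm:
  plan: "0 0 0.3 0 0 0 -1;0 0 0.5 0 0 0 -1;0 0 0.5 0 0 0 -1;0 0 0.3 0 0 0 -1;0 0 0.08 0 0 0 -1;0 0 0 0 0 0 -1;0 0 0 0 0 0 -1;0 0 0 0 0 0 -1;0 0 0 0 0 0 -1;0 0 0 0 0 0 -1"

```text
time_s: 31.75
tcp_pos: [0.4715, -0.3253, 0.06]
ee_rot: [[-0.745, -0.231, 0.626], [-0.176, 0.973, 0.149], [-0.644, 0.001, -0.765]]
wrist_force: [-0.3, -0.1, 0.2]
gripper_width: 0.999
gripper_force: 0.0
```

Call:
jog_arm:
  plan: "0 0 0 0 0 0 1;0 0 0 0 0 0 1;0 0 0 0 0 0 1;0 0 0 0 0 0 1;0 0 0 0 0 0 1;0 0 0 0 0 0 1;0 0 0 0 0 0 1;0 0 0 0 0 0 1;0 0 0 0 0 0 1;0 0 0 0 0 0 1"

```text
time_s: 32.75
tcp_pos: [0.4714, -0.3246, 0.0598]
ee_rot: [[-0.745, -0.231, 0.626], [-0.176, 0.973, 0.151], [-0.644, 0.002, -0.765]]
wrist_force: [0.3, 1.3, 0.6]
gripper_width: 0.317
gripper_force: 30.0
```

```bash
python3 - <<'E'
from st import *
k=np.array([.4660,-.3255,.0667])
go(k-.009*a,R)
E
```

```text
t 32.75 pos [ 0.4714 -0.3246  0.0598] yaw -166.73 zax [ 0.626  0.151 -0.765] F [0.3 1.3 0.6] w 0.317 30.0 j [-42.5  24.2 -17.5 -58.1 -39.    9.7]
turn units [ 0.002  0.009 -0.022]
shift in final frame [-0.01  0.02  0.01]
shift units [-0.01  0.02  0.01]
```

Call:
jog_arm:
  plan: "0 0 -0.2 0 0 0 1;0 0 -0.5 0 0 0 1;0 0 -0.6 0 0 0 1;0 0 -0.8 0 0 0 1;0 0 -0.9 0 0 0 1;0 0 -0.9 0 0 0 1;0 0 -0.6 0 0 0 1;0 0 -0.3 0 0 0 1;0 0 0 0 0 0 1;0 0 0 0 0 0 1"

```text
time_s: 33.75
tcp_pos: [0.3963, -0.3429, 0.1512]
ee_rot: [[-0.745, -0.23, 0.626], [-0.175, 0.973, 0.15], [-0.644, 0.002, -0.765]]
wrist_force: [-0.3, 0.1, -0.4]
gripper_width: 0.31
gripper_force: 30.0
```

Call:
jog_arm:
  plan: "-0.3 0 -0.4 0 0.8 0 1;-0.6 0 -0.8 0 1 0 1;-0.6 0 -0.9 0 1 0 1;-0.5 0 -1 0 1 0 1;-0.3 0 -1 0 1 0 1;0 0 -1 0 0.2 0 1;0 0 -1 0 0 0 1;0 0 -0.5 0 0 0 1;0 0 0 0 0 0 1;0 0 0 0 0 0 1"

```text
time_s: 34.75
tcp_pos: [0.402, -0.3412, 0.3239]
ee_rot: [[-0.972, -0.233, 0.027], [-0.233, 0.972, 0.015], [-0.03, 0.008, -1.0]]
wrist_force: [-0.3, 0.0, -0.8]
gripper_width: 0.313
gripper_force: 30.0
```

```bash
python3 go.py .6325 .0845 .28 -166.5
```

```text
t 34.75 pos [ 0.402  -0.3412  0.3239] yaw -166.53 zax [ 0.027  0.015 -1.   ] F [-0.3  0.  -0.8] w 0.313 30.0 j [-23.5   8.8  -2.8  -1.4 -77.3 -52.7]
turn units [ 0.058  0.216 -0.002]
shift in final frame [-12.94  14.41   1.76]
shift units [-12.87  14.39   2.26]
```

Call:
jog_arm:
  plan: "-0.4 0.5 0 0.06 0.2 0 1;-0.8 0.9 0 0 0 0 1;-0.9 1 0 0 0 0 1;-0.9 1 0 0 0 0 1;-0.9 1 0 0 0 0 1;-0.9 1 0 0 0 0 1;-0.9 1 0 0 0 0 1;-0.9 1 0 0 0 0 1;-0.9 1 0 0 0 0 1;-0.9 1 0 0 0 0 1"

```text
time_s: 35.75
tcp_pos: [0.5514, -0.063, 0.3239]
ee_rot: [[-0.973, -0.233, 0.0], [-0.233, 0.973, -0.002], [-0.0, -0.002, -1.0]]
wrist_force: [-0.1, -0.2, 0.5]
gripper_width: 0.317
gripper_force: 30.0
```

Call:
jog_arm:
  plan: "-0.9 1 0 0 0 0 1;-0.9 1 0 0 0 0 1;-0.9 1 0 0 0 0 1;-0.9 1 0 0 0 0 1;-0.6 0.7 0.3 0 0 0 1;-0.3 0.3 0.7 0 0 0 1;0 0 0.5 0 0 0 1;0 0 0.2 0 0 0 1;0 0 0 0 0 0 1;0 0 0 0 0 0 1"

```text
time_s: 36.75
tcp_pos: [0.6321, 0.0827, 0.2842]
ee_rot: [[-0.973, -0.233, 0.005], [-0.233, 0.973, -0.002], [-0.004, -0.003, -1.0]]
wrist_force: [-0.5, 0.1, -0.3]
gripper_width: 0.311
gripper_force: 30.0
```

```bash
python3 go.py .6325 .0845 .28 -166.5; python3 - <<'E'
from fit import *
S,d=snap('scene','g3');T,d2=snap('top','g3t')
f=lambda I,u,v:cv2.resize(I[v:v+60,u:u+80,::-1],(400,300),interpolation=cv2.INTER_CUBIC)
cv2.imwrite('pics/c4.png',np.hstack([f(S,245,165),f(T,190,120)]))
P=pts('scene',d)
q=P[box(P,(.56,.7),(.03,.14),(.155,.19))];print('neck',circ(q,.0185))
q=P[box(P,(.56,.7),(.03,.14),(.22,.278))&(S[...,0]>120)&(S[...,0].astype(int)-S[...,2]>35)];print(len(q))
for lo in(.24,.25,.26,.27):
  z=q[(q[:,2]>lo)&(q[:,2]<lo+.01)]
  if len(z):print(lo,z.mean(0).round(4),len(z),z[:,1].min().round(4),z[:,1].max().round(4))
E
```

```text
t 36.75 pos [0.6321 0.0827 0.2842] yaw -166.55 zax [ 0.005 -0.002 -1.   ] F [-0.5  0.1 -0.3] w 0.311 30.0 j [ 22.1  21.3   8.    0.2 -76.5 -98.7]
turn units [-0.021  0.031 -0.007]
shift in final frame [-0.03  0.07  0.17]
shift units [-0.03  0.07  0.17]
neck (array([0.6341, 0.0847]), np.float64(0.0035), 91)
0
```

View pics/c4.png

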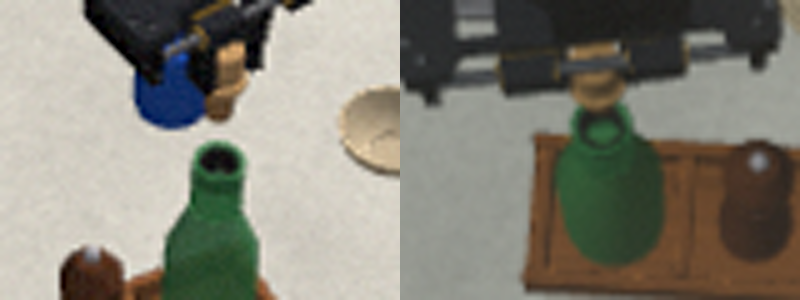

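```bash
cat > held.py <<'E'
from fit import *
def sdf(q,c,a):  # c = knob centre; full stopper
    d=q-c;t=d@a+.049;rad=np.linalg.norm(d-((t-.049)[:,None])*a,axis=1)
    def sd(lo,hi,R):
        dx=rad-R;dz=np.maximum(lo-t,t-hi)
        return np.where((dx>0)|(dz>0),np.hypot(np.maximum(dx,0),np.maximum(dz,0)),np.maximum(dx,dz))
    return np.minimum.reduce([sd(.036,.062,.014),sd(.03,.036,.017),sd(0,.03,.009+.0035*np.clip(t/.03,0,1))])
def held(tag):
    t=r.sense()['tcp_pos'];Q=[]
    for n,f in(('scene',tag),('top',tag+'t')):
        I=cv2.imread(f'pics/{f}.png').astype(int);P=pts(n,np.load(f'pics/{f}.npy'))
        m=box(P,(t[0]-.05,t[0]+.05),(t[1]-.05,t[1]+.05),(t[2]-.06,t[2]+.04))&(I[...,2]-I[...,0]>28)&(I[...,2]>I[...,1]+8)&(I[...,2]>85)
        v,u=np.nonzero(m);q=P[m];print(n,len(q),(u.min(),u.max(),v.min(),v.max()) if len(q) else '');Q.append(q)
    for q in(Q[0],np.vstack(Q)):
        if len(q)<20: continue
        f=lambda p:sdf(q,p[:3],np.array([p[3],p[4],np.sqrt(max(.1,1-p[3]**2-p[4]**2))]))
        s=least_squares(f,[t[0],t[1],t[2]+.009,0,0],loss='soft_l1',f_scale=.002)
        a=np.array([s.x[3],s.x[4],np.sqrt(1-s.x[3]**2-s.x[4]**2)])
        print('knob-tcp',((s.x[:3]-t)*1e3).round(1),'axis',a.round(3),'tip',(s.x[:3]-.049*a).round(4),'rms',np.sqrt(np.mean(s.fun**2)).round(4))
E
python3 -c "
from held import *
held('g3')"
```

```text
scene 73 (np.int64(286), np.int64(294), np.int64(173), np.int64(188))
top 65 (np.int64(224), np.int64(234), np.int64(129), np.int64(141))
knob-tcp [-0.8 -1.6 10.9] axis [ 0.028 -0.042  0.999] tip [0.6302 0.0835 0.2467] rms 0.0025
knob-tcp [-1.1 -0.5  9.8] axis [ 0.01  -0.012  1.   ] tip [0.6307 0.083  0.2456] rms 0.0022
```

```bash
python3 - <<'E'
from fit import *
def ray(n,u,v,z):
    c=r.get_calibration(n);K=c['mtx'];E=c['extrinsics'];d=E[:3,:3]@np.array([(u-K[0,2])/K[0,0],-(v-K[1,2])/K[1,1],-1]);o=E[:3,3];return (o+d*(z-o[2])/d[2]).round(4)
print(ray('scene',288.6,196.6,.198),ray('top',230.6,145.6,.198))
for n,f in(('scene','g3'),('top','g3t')):
    I=cv2.imread(f'pics/{f}.png').astype(int);P=pts(n,np.load(f'pics/{f}.npy'))
    g=box(P,(.59,.68),(.04,.13),(.185,.215))&(I[...,1]>I[...,2]+10)
    q=P[g];print(n,len(q),((q.min(0)+q.max(0))/2).round(4),q.min(0).round(4),q.max(0).round(4))
    g=box(P,(.59,.68),(.04,.13),(.193,.215));q=P[g];print(len(q),circ(q,.0165))
E
```

```text
[0.6327 0.0856 0.198 ] [0.6294 0.082  0.198 ]
scene 66 [0.6339 0.0848 0.1948] [0.6129 0.0666 0.1858] [0.655  0.1029 0.2038]
57 (array([0.6355, 0.0839]), np.float64(0.003), 57)
top 67 [0.6294 0.0841 0.1936] [0.6133 0.0659 0.1852] [0.6456 0.1022 0.202 ]
65 (array([0.6315, 0.0837]), np.float64(0.003), 65)
```

Call:
jog_arm:
  plan: "0 0 0.2 0 0 0 1;0 0 0.4 0 0 0 1;0 0 0.4 0 0 0 1;0 0 0.3 0 0 0 1;0 0 0.1 0 0 0 1;0 0 0 0 0 0 1;0 0 0 0 0 0 1;0 0 0 0 0 0 1;0 0 0 0 0 0 1;0 0 0 0 0 0 1"

```text
time_s: 37.85
tcp_pos: [0.6323, 0.0836, 0.2488]
ee_rot: [[-0.972, -0.233, 0.004], [-0.234, 0.972, -0.002], [-0.004, -0.002, -1.0]]
wrist_force: [-0.1, -1.6, 0.0]
gripper_width: 0.312
gripper_force: 30.0
```

```bash
python3 go.py .6333 .0838 .245 -166.5; python3 - <<'E'
from held import *
snap('scene','g4');snap('top','g4t');held('g4')
E
```

```text
t 37.85 pos [0.6323 0.0836 0.2488] yaw -166.5 zax [ 0.004 -0.002 -1.   ] F [-0.1 -1.6  0. ] w 0.312 30.0 j [ 22.1  22.3   4.6   0.2 -72.1 -98.7]
turn units [-0.018  0.028  0.   ]
shift in final frame [-0.04 -0.    0.15]
shift units [-0.04 -0.    0.15]
scene 74 (np.int64(286), np.int64(293), np.int64(181), np.int64(195))
top 62 (np.int64(224), np.int64(234), np.int64(134), np.int64(145))
knob-tcp [-0.9 -1.1 10.7] axis [ 0.014 -0.002  1.   ] tip [0.6307 0.0825 0.2103] rms 0.0019
knob-tcp [-1.1 -0.7 10.2] axis [ 0.008 -0.004  1.   ] tip [0.6307 0.0831 0.2098] rms 0.0018
```

Call:
jog_arm:
  plan: "-0.06 0.03 0.1 0 0 0 1;0 0 0.15 0 0 0 1;0 0 0.2 0 0 0 1;0 0 0.2 0 0 0 1;0 0 0.2 0 0 0 1;0 0 0.15 0 0 0 1;0 0 0 0 0 0 1;0 0 0 0 0 0 1;0 0 0 0 0 0 1;0 0 0 0 0 0 1"

```text
time_s: 38.95
tcp_pos: [0.6336, 0.0846, 0.2237]
ee_rot: [[-0.972, -0.233, 0.004], [-0.233, 0.972, -0.002], [-0.004, -0.003, -1.0]]
wrist_force: [0.4, 0.6, -0.4]
gripper_width: 0.317
gripper_force: 30.0
```

Call:
jog_arm:
  plan: "0 0 0.1 0 0 0 1;0 0 0.1 0 0 0 1;0 0 0.1 0 0 0 1;0 0 0.1 0 0 0 1;0 0 0.05 0 0 0 1;0 0 0 0 0 0 1;0 0 0 0 0 0 1;0 0 0 0 0 0 1;0 0 0 0 0 0 1;0 0 0 0 0 0 1"

```text
time_s: 39.95
tcp_pos: [0.6344, 0.0847, 0.214]
ee_rot: [[-0.972, -0.234, 0.007], [-0.234, 0.972, -0.001], [-0.006, -0.003, -1.0]]
wrist_force: [-0.9, 0.9, 6.3]
gripper_width: 0.316
gripper_force: 30.0
```

Call:
jog_arm:
  plan: "0 0 0.1 0 0 0 1;0 0 0.1 0 0 0 1;0 0 0.1 0 0 0 1;0 0 0.05 0 0 0 1;0 0 0 0 0 0 1;0 0 0 0 0 0 1;0 0 0 0 0 0 1;0 0 0 0 0 0 1;0 0 0 0 0 0 1;0 0 0 0 0 0 1"

```text
time_s: 40.95
tcp_pos: [0.6351, 0.0846, 0.2081]
ee_rot: [[-0.972, -0.235, 0.01], [-0.235, 0.972, -0.002], [-0.009, -0.004, -1.0]]
wrist_force: [-3.3, 0.4, 12.8]
gripper_width: 0.311
gripper_force: 30.0
```

```bash
python3 - <<'E'
from held import *
snap('scene','g5');snap('top','g5t');held('g5')
E
```

```text
scene 49 (np.int64(287), np.int64(293), np.int64(190), np.int64(200))
top 54 (np.int64(225), np.int64(235), np.int64(139), np.int64(149))
knob-tcp [-1.4 -1.5 10.6] axis [-0.123  0.088  0.989] tip [0.6397 0.0788 0.1703] rms 0.0019
knob-tcp [-1.8 -1.1  9.3] axis [-0.044  0.003  0.999] tip [0.6355 0.0834 0.1684] rms 0.002
```

Call:
jog_arm:
  plan: "0 0 0.06 0 0 0 1;0 0 0.06 0 0 0 1;0 0 0.06 0 0 0 1;0 0 0.06 0 0 0 1;0 0 0 0 0 0 1;0 0 0 0 0 0 1;0 0 0 0 0 0 1;0 0 0 0 0 0 1;0 0 0 0 0 0 1;0 0 0 0 0 0 1"

```text
time_s: 42.05
tcp_pos: [0.6376, 0.0846, 0.208]
ee_rot: [[-0.972, -0.236, 0.019], [-0.236, 0.972, -0.001], [-0.019, -0.006, -1.0]]
wrist_force: [-4.9, 0.0, 28.2]
gripper_width: 0.31
gripper_force: 30.0
```

Call:
jog_arm:
  plan: "0 0 -0.1 0 0 0 1;0 0 -0.1 0 0 0 1;0 0 -0.1 0 0 0 1;0 0 -0.05 0 0 0 1;0 0 0 0 0 0 1;0 0 0 0 0 0 1;0 0 0 0 0 0 1;0 0 0 0 0 0 1;0 0 0 0 0 0 1;0 0 0 0 0 0 1"

```text
time_s: 43.05
tcp_pos: [0.6346, 0.0847, 0.2079]
ee_rot: [[-0.972, -0.234, 0.007], [-0.234, 0.972, -0.002], [-0.006, -0.003, -1.0]]
wrist_force: [-0.6, 1.1, 8.1]
gripper_width: 0.31
gripper_force: 30.0
```

Call:
jog_arm:
  plan: "0 0 -0.1 0 0 0 1;0 0 0 0 0 0 1;0 0 0 0 0 0 -1;0 0 0 0 0 0 -1;0 0 0 0 0 0 -1;0 0 0 0 0 0 -1;0 0 0 0 0 0 -1;0 0 -0.3 0 0 0 -1;0 0 -0.8 0 0 0 -1;0 0 -1 0 0 0 -1"

```text
time_s: 44.05
tcp_pos: [0.6329, 0.0845, 0.2613]
ee_rot: [[-0.972, -0.233, 0.002], [-0.233, 0.972, -0.002], [-0.001, -0.003, -1.0]]
wrist_force: [0.5, 0.3, 0.4]
gripper_width: 0.951
gripper_force: 0.0
```

Call:
jog_arm:
  plan: "0 0 -1 0 0 0 -1;0 0 -1 0 0 0 -1;0.5 0 -0.5 0 0 0 -1;1 0 0 0 0 0 -1;1 0 0 0 0 0 -1;1 0 0 0 0 0 -1;1 0 0 0 0 0 -1;1 0 0 0 0 0 -1;1 0 0 0 0 0 -1;1 0 0 0 0 0 -1"

```text
time_s: 45.05
tcp_pos: [0.4487, 0.0403, 0.3228]
ee_rot: [[-0.972, -0.233, 0.003], [-0.233, 0.972, -0.002], [-0.003, -0.002, -1.0]]
wrist_force: [1.1, 0.3, -0.2]
gripper_width: 1.0
gripper_force: 0.0
```

Call:
jog_arm:
  plan: "0 -1 0 0 0 0 -1;0 -1 0 0 0 0 -1;0 -1 0 0 0 0 -1;0 -1 0 0 0 0 -1;0 -1 0 0 0 0 -1;0 -1 0 0 0 0 -1;0 -1 0 0 0 0 -1;0 -1 0 0 0 0 -1;0 -1 0 0 0 0 -1;0 -1 0 0 0 0 -1"

```text
time_s: 46.05
tcp_pos: [0.5083, -0.2028, 0.3236]
ee_rot: [[-0.972, -0.233, 0.003], [-0.233, 0.972, -0.001], [-0.003, -0.002, -1.0]]
wrist_force: [0.7, -0.9, -0.1]
gripper_width: 0.997
gripper_force: 0.0
```

```bash
python3 - <<'E'
from held import *
S,d=snap('scene','g6');T,d2=snap('top','g6t')
f=lambda I,u,v,w:cv2.resize(I[v:v+w*3//4,u:u+w,::-1],(400,300),interpolation=cv2.INTER_CUBIC)
cv2.imwrite('pics/c5.png',np.vstack([np.hstack([f(S,212,190,100),f(T,205,125,100)]),np.hstack([f(S,262,180,48),f(T,205,130,48)])]))
for n,f in(('scene','g6'),('top','g6t')):
    P=pts(n,np.load(f'pics/{f}.npy'))
    g=lambda y,z,R:(circ(q,R) if len(q:=P[box(P,(.56,.72),y,z)])>10 else None)
    q=P[box(P,(.59,.68),(.04,.13),(.1,.3))]
    print(n,'body',g((.04,.14),(.045,.1),.034),'neck',g((.04,.14),(.155,.185),.0185),'top z',np.sort(q[:,2])[-8:].round(4),'jar',g((-.14,-.06),(.045,.075),.032),'mill',g((-.05,.03),(.04,.06),.025))
E
```

```text
scene body (array([0.6333, 0.0854]), np.float64(0.0019), 179) neck (array([0.633 , 0.0851]), np.float64(0.0018), 63) top z [0.2324 0.2325 0.2326 0.2327 0.2331 0.2344 0.2344 0.2362] jar (array([ 0.6448, -0.101 ]), np.float64(0.0017), 95) mill (array([ 0.6738, -0.0256]), np.float64(0.0075), 55)
top body (array([0.6323, 0.0843]), np.float64(0.0006), 104) neck (array([0.6328, 0.0837]), np.float64(0.0006), 35) top z [0.2322 0.2326 0.2327 0.2328 0.2331 0.2333 0.2339 0.235 ] jar None mill None
```

View pics/c5.png

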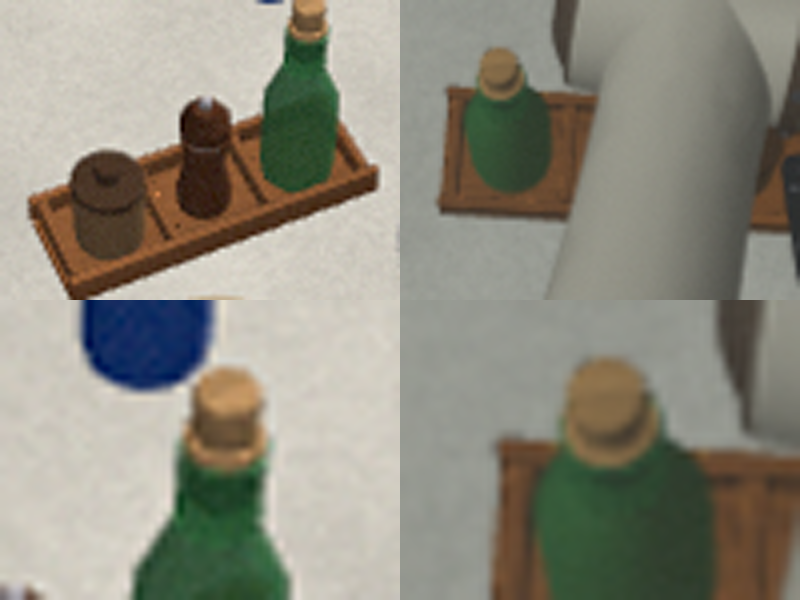

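The crops show the carafe upright in the +y bay at (300,130), its stopper collar down on the rim with no gap at (228,445). The jar stands upright in the -y bay at (108,205) and the mill is undisturbed at (205,160). While pressing, the height stayed at 0.208 m as the force rose from 13 to 28 N, so the stopper is home.

```bash
python3 -c "
from station import r
print(r.finish_job())"
```

```text
the job is handed in; nothing more can be done
None
```

I swapped the carafe and the jar, left the mill in its bay, pressed the stopper home with its collar on the carafe's rim, and handed the job in at about 46 s; no verdict came back.

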